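Take the tall flagon's temperature

TASK

Pick up the infrared thermometer and, holding it level about 8 cm away from the taller of the two steel flagons, point its nose at the middle of that flagon's paper band and keep it still there for two seconds. Then set it gently back down on its rubber mat, standing on its foot, and let go. Leave both flagons standing where they are.

Things in the scene. Friction and masses are not known exactly. Their poses are not given: they have to be found in the camera images.
- thermometer: Loose pistol-shaped infrared thermometer, about 0.3 kg, standing on the mat. Origin: centre of foot underside; z up, +x where the nose points (at first within 45 deg of world +x). Foot 75x60x14, handle 34x28. Grey head over the origin, pinch its sides: x -45 to 30, 38 wide (y), z 92 to 138. Round black nose, 28 across, to x = 60, lens at its tip; line of sight along +x at z = 115. All mm.
- flagon_band (a point): Centre of the taller flagon's paper band, on its upright axis 150 mm above the bench; z up. Loose round steel jug, 96 mm across, 245 mm tall, narrow neck, black cap, 0.65 to 0.95 kg. The white band, 60 mm high, goes all the way round, so any side can be aimed at; its surface is 48 mm from this point. May stand left or right of the short one.
- short_flagon: The shorter flagon, a bystander: same steel, 96 mm diameter, black cap and paper band (centred 70 mm up), but only 160 mm tall; loose, about 0.6 kg. Origin at the centre of its underside, z up.
- mat: Black rubber mat, 150 x 150 mm, 5 mm thick, fixed to the metal bench top: the thermometer's place. Origin at the centre of its underside, on the bench (its top is 5 mm higher), x and y along its sides, z up. The bench top is level with the robot's base.
There are look-alikes about, which are no part of the job. What is shaped like the thermometer but red is not meant. Several things have the shape of the mat; the one meant has the colours described above.

How it is judged:
On the way:
1. thermometer upright within 12 degrees, lens 40 to 120 mm from the tall flagon, line of sight within 20 mm sideways and 20 mm up or down of the band's centre, still for 1 s (x of flagon_band in the frame of thermometer between 0.148 and 0.228 m and y of flagon_band in the frame of thermometer between -0.02 and 0.02 m and z of flagon_band in the frame of thermometer between 0.095 and 0.135 m and angle between thermometer's own z axis and vertical below 0.21 rad and linear speed of thermometer below 0.03 m/s and angular speed of thermometer below 0.25 rad/s), for 1 s.
At the end, for the whole second after the job is handed in: The thermometer stands at rest on its foot on the rubber mat, its origin within 45 mm of the mat's centre along each side of the mat, upright within 0.1 rad; both flagons stand upright (within 0.15 rad), each within 25 mm of where it began (x of thermometer in the frame of mat between -0.045 and 0.045 m and y of thermometer in the frame of mat between -0.045 and 0.045 m and z of thermometer in the frame of mat below 0.012 m and angle between thermometer's own z axis and vertical below 0.1 rad and linear speed of thermometer below 0.02 m/s and distance of each of flagon_band, short_flagon from where it was at the start of the episode below 0.025 m and angle between each of flagon_band, short_flagon's own z axis and vertical below 0.15 rad); the robot touches nothing.
It fails at once if a flagon is shifted by more than 25 mm or tipped by more than 15 degrees (distance of any of flagon_band, short_flagon from where it was at the start of the episode above 0.025 m or angle between any of flagon_band, short_flagon's own z axis and vertical above 0.26 rad).
It fails at once if the thermometer is let go while its foot is more than 25 mm above the bench (dropped) (height (world z) of thermometer above 0.025 m and contact force between the fingers and thermometer below 0.05 N).
It also fails if it takes over 53 s, if anything falls off the work surface, if the arm or the gripper's body presses on something with over 40 N, if the wrist force passes 120 N, or if a joint passes its speed limit or range.

ROBOT

A 6-joint arm with a two-finger parallel gripper is mounted at the origin on the work surface. World frame = base frame: x ahead of the robot, y to its left, z up, the work surface at z = 0. Lengths are in m, angles in rad, forces in N, time in s.
With the tool pointing down it reaches from about 0.35 to 0.875 m from the base axis. Payload 4.2 kg.
Tool frame: the origin (TCP) lies on the mounting face of the last link; the fingertips stand 182 mm ahead of it and the grasp point (between the pads) lies 164 mm ahead of it; z points along the fingers, y is the line along which they close (so a half turn about z gives the same grasp; the last joint's range is limited). The gripper opens to 87 mm and grips with 3 to 60 N. Pads are 19 mm wide; open, the fingers measure 117 mm over their backs; the gripper's body (75 mm by 190 mm) begins 51 mm behind the grasp point.
Start: joints at [0.259, 0.385, 0.008, 0, -1.194, -0.259], TCP at [0.625, 0, 0.405] pointing down, gripper open.
Joint ranges: [-3.14, 3.14], [-1.21, 2.06], [-1.07, 1.41], [-3.16, 2.05], [-2.99, -0.16], [-3.1, 3.1]. Speed limits (rad/s): [2.79, 2.79, 3.14, 3.14, 3.14, 3.14].

INTERFACE

Orientations are given as a unit quaternion [w, x, y, z].
In Python, from plant import observe, eyes, ctrl gives the robot as it stands. The module is installed in compiled form; this text tells all that it offers.
- The arm moves only by the tool servo_tool, never from a script. Its argument "moves" is a list of rows, each a list of 7 numbers: the turn, a rotation vector about the world's x, y, z in rad, then the shift along the world's x, y, z in mm, then the gripper command: -1 is fully open, 1 is shut, values between are in proportion. A call has 1 to 20 rows; each row is the pose to reach, as a shift and turn from the pose commanded when the call began; what a row does not reach only later rows make up. A row lasts 1/8 s, in which the tool goes at most 62.5 mm and 10.7 degrees, less where a joint would pass 70% of its speed; a pose out of reach is approached as far as the arm can. A call with a gripper value outside its range is refused whole. The fingers move at their own pace and stop on an object; "force" is the grip in N (left out, the last holds). Time passes only in rows, so rows that repeat a pose let the fingers close. It gives the time, the measured TCP pose, the force, the opening and the grip force at its end, in the units of the state.
- observe(): the state, without advancing time (a new reading comes with each control period).
- eyes.camera(name): name is "scene" or "side" or "wrist"; returns the picture (400x640x3 uint8, blue, green, red); there is no depth.
- eyes.camera_params(name): a dict with "fx", "fy", "cx", "cy" (pixels), "dist_coeffs" ([k1, k2, p1, p2, k3] as OpenCV has them; the pictures are not rectified), "R" (3x3) and "t" (3): a world point X has camera coordinates R X + t. Camera axes: x right, y down, z forward; pixel columns grow to the right and rows downward; lengths in m; the calibration is good to about 2 mm. A picture is of the moment at which its call begins: read the wrist's pose just before it. camera_params takes no time and is no camera call; for the wrist camera it gives the pose at the moment of the call.
- ctrl.job_done(): hands the job in; it is judged then, once.
The state is a dict: "time_s": time; "joint_pos": joint angles; "dq": joint speeds; "joint_torque": joint torques, N m; "position": TCP position; "tool_rot": TCP orientation; "contact_force": force on the tool from outside, world axes, zero at the start; "wrist_torque": the same for the moment, N m; "opening": finger opening in m; "grip_force": force on a finger pad.
Only numpy, scipy, OpenCV 4.12 (cv2) and the standard library are available. Lean on these libraries where they do the work, as an engineer would, in place of code of your own. Each camera call takes 0.05 s, during which the arm holds its last target. There are 200 camera calls.

## Working session

There is one attempt and no reset: what is moved stays moved. The work goes in short steps, Python scripts to look and compute and a tool call to move; the robot and the scene stay as the last step left them, time stands still between calls to the robot, and variables do not carry over. Pictures are saved under pics/ and viewed, at most 10 in all, crops included, and the job is handed in when it is done.

Besides the shell and the picture viewer there is one more tool, called after "Request:" in YAML: its name, and indented under it one key for each argument. servo_tool: Moves the arm, as the interface text tells. Its arguments: {"type":"object","properties":{"moves":{"type":"array"},"force":{"type":"number"}},"required":["moves"]}

```bash
mkdir -p pics
cat > h.py <<'E'
import numpy as np, cv2
from plant import observe, eyes, ctrl
def cam(n):
    p=eyes.camera_params(n); im=eyes.camera(n)
    K=np.array([[p['fx'],0,p['cx']],[0,p['fy'],p['cy']],[0,0,1.]])
    return im,K,np.array(p['dist_coeffs'],float),np.array(p['R']),np.array(p['t'])
def ray(c,uv):
    _,K,d,R,t=c
    n=cv2.undistortPoints(np.array([[uv]],float),K,d)[0,0]
    v=R.T@np.r_[n,1]; return -R.T@t, v/np.linalg.norm(v)
def atz(c,uv,z):
    o,v=ray(c,uv); return o+v*(z-o[2])/v[2]
def tri(*rs):
    A=0;b=0
    for o,v in rs:
        P=np.eye(3)-np.outer(v,v);A=A+P;b=b+P@o
    x=np.linalg.solve(A,b); return x,[np.linalg.norm((np.eye(3)-np.outer(v,v))@(x-o)) for o,v in rs]
def proj(c,X):
    _,K,d,R,t=c
    return cv2.projectPoints(np.array(X,float).reshape(-1,3),cv2.Rodrigues(R)[0],t,K,d)[0][:,0]
E
python3 - <<'E'
from h import *
import pickle
cs={n:cam(n) for n in('scene','side','wrist')}
pickle.dump(cs,open('c0.pkl','wb'))
for n in cs:
    cv2.imwrite(f'pics/{n}0.png',cs[n][0]); print(n,-cs[n][3].T@cs[n][4],cs[n][3][2],cs[n][1][0,0])
print(observe())
E
```

```text
scene [ 1.15378885 -0.00385146  0.83449536] [-0.63807104 -0.03834234 -0.76902224] 388.378137987461
side [0.28811513 0.65698084 0.61471953] [ 0.26482782 -0.77799251 -0.56973141] 377.4526195487575
wrist [ 0.62420411 -0.06944695  0.38431416] [-0.0020122   0.25316051 -0.9674222 ] 333.37856562184015
{'time_s': 0.15, 'joint_pos': array([ 2.58582781e-01,  3.85383678e-01,  6.93780962e-03, -3.46164140e-04,
       -1.19401686e+00, -2.58647646e-01]), 'dq': array([-0.0006926 , -0.0040062 ,  0.00488506,  0.00126619, -0.00158555,
        0.00064563]), 'joint_torque': array([ 3.86667998e-04, -3.91052306e+01,  1.87588084e+01,  4.22235444e+00,
        1.23758311e-02, -1.38926293e-04]), 'position': array([6.24848828e-01, 2.12498887e-05, 4.03908479e-01]), 'tool_rot': array([-6.39354296e-04, -7.07038466e-01,  7.07174581e-01,  5.57971374e-04]), 'contact_force': array([ 0.01259159, -0.96041183,  0.15186026]), 'wrist_torque': array([-0.00304962,  0.03357952,  0.03693416]), 'grip_force': 0.0, 'opening': 0.08713384860903296}
```

View pics/scene0.png

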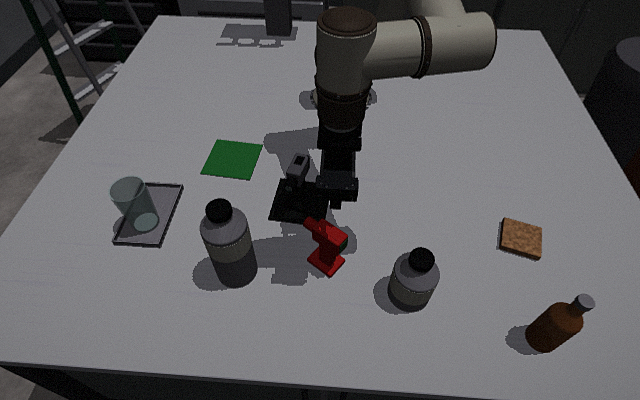

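View pics/side0.png

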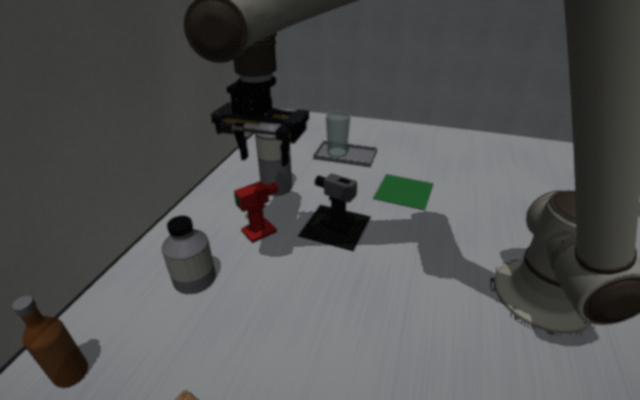

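View pics/wrist0.png

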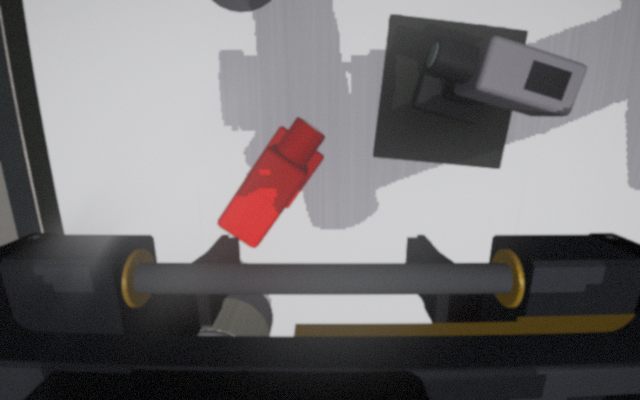

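The scene view shows, left to right, the tall flagon (cap 219,210), the red look-alike (327,245) and the short flagon (412,280). The grey thermometer (298,170) stands on the black mat (298,200). The other flat squares are the green mat (232,158), the framed grey tray (148,215) and the cork (520,238). The grey pistol and the black mat under it fit the text; the red pistol does not. I'll confirm this in one crop.

Run:
```python
from h import *
import pickle
cs=pickle.load(open('c0.pkl','rb'))
a=cv2.resize(cs['wrist'][0][0:180,360:600],None,fx=2.5,fy=2.5,interpolation=cv2.INTER_CUBIC)  #600x450
b=cv2.resize(cs['scene'][0][190:295,190:270],None,fx=2.4,fy=2.4,interpolation=cv2.INTER_CUBIC) #192x252
c=cv2.resize(cs['side'][0][165:250,290:374],None,fx=2.3,fy=2.3,interpolation=cv2.INTER_CUBIC)
o=np.zeros((460,800,3),np.uint8);o[:450,:600]=a;o[:b.shape[0],604:604+b.shape[1]]=b;o[256:256+c.shape[0],604:604+c.shape[1]]=c
cv2.imwrite('pics/crop1.png',cv2.convertScaleAbs(o,alpha=1.6))
w=cs['wrist']
for uv in [(390,15),(526,30),(500,167),(374,156)]: print('mat',atz(w,uv,.005).round(4))
for uv in [(497,38),(587,65),(567,115),(480,92)]: print('head',atz(w,uv,.143).round(4))
print('nose', atz(w,(432,58),.12).round(4))
s=cs['scene'];print('tall cap',atz(s,(219,207),.245),'base',atz(s,(237,278),0),'short cap',atz(s,(421,256),.16))
```

```text
mat [ 0.5533 -0.1742  0.005 ]
mat [ 0.4069 -0.1625  0.005 ]
mat [ 0.4179 -0.0156  0.005 ]
mat [ 0.565  -0.0277  0.005 ]
head [ 0.5056 -0.1231  0.143 ]
head [ 0.4387 -0.1074  0.143 ]
head [ 0.4479 -0.0731  0.143 ]
head [ 0.5138 -0.0878  0.143 ]
nose [ 0.5422 -0.1134  0.12  ]
tall cap [ 0.70847171 -0.22164165  0.245     ] base [ 0.7303426  -0.22016386  0.        ] short cap [0.73631574 0.17829617 0.16      ]
```

View pics/crop1.png

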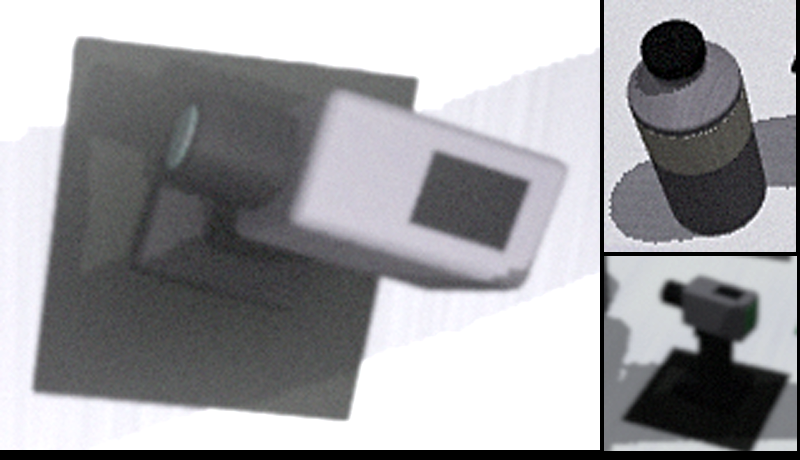

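The crop confirms the grey head with its black nose (lens at crop 185,135), standing on the black mat. The tall flagon has a black cap and a pale band. Head yaw is about -0.225 and the origin is near (0.484, -0.100). I'll hover above it.

Request:
servo_tool:
  moves:
    - [0, 0, 0.7, -72, -50, -10, -1]
    - [0, 0, 1.346, -145, -99, -20, -1]
    - [0, 0, 1.346, -145, -99, -20, -1]
    - [0, 0, 1.346, -145, -99, -20, -1]
    - [0, 0, 1.346, -145, -99, -20, -1]
    - [0, 0, 1.346, -145, -99, -20, -1]
    - [0, 0, 1.346, -145, -99, -20, -1]
    - [0, 0, 1.346, -145, -99, -20, -1]
    - [0, 0, 1.346, -145, -99, -20, -1]
    - [0, 0, 1.346, -145, -99, -20, -1]
    - [0, 0, 1.346, -145, -99, -20, -1]
  force: 25

```text
time_s: 1.52
position: [0.48, -0.099, 0.3847]
tool_rot: [0.0, 0.994, -0.113, -0.0]
contact_force: [0.5, -0.3, 0.2]
opening: 0.087
grip_force: 0.0
```

Run:
```python
from h import *
import pickle
cs={n:cam(n) for n in('wrist','scene','side')}
pickle.dump(cs,open('c1.pkl','wb'))
o=cs['wrist'][0].copy(); cv2.imwrite('pics/wrist1.png',o)
b=np.hstack([cv2.resize(cs['scene'][0][190:300,190:270],(400,550),interpolation=cv2.INTER_CUBIC),cv2.resize(cs['side'][0][90:200,230:310],(400,550),interpolation=cv2.INTER_CUBIC)])
cv2.imwrite('pics/fl1.png',cv2.convertScaleAbs(b,alpha=1.5))
w=cs['wrist'];print(observe()['position'],observe()['tool_rot'],-w[3].T@w[4])
```

```text
[ 0.47998638 -0.09896549  0.38474565] [-1.21006327e-06  9.93670353e-01 -1.12335348e-01 -8.52323368e-06] [ 0.54688344 -0.1147052   0.36525694]
```

View pics/wrist1.png

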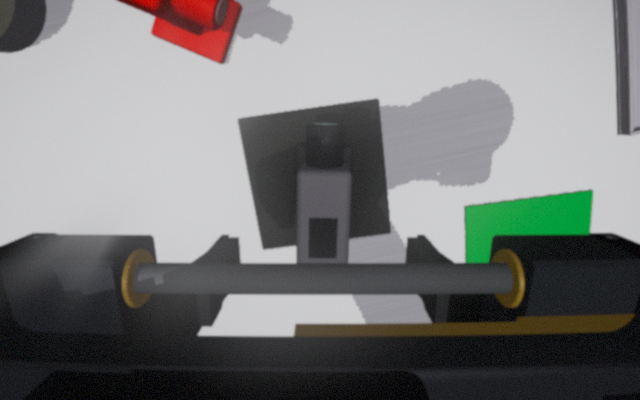

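View pics/fl1.png

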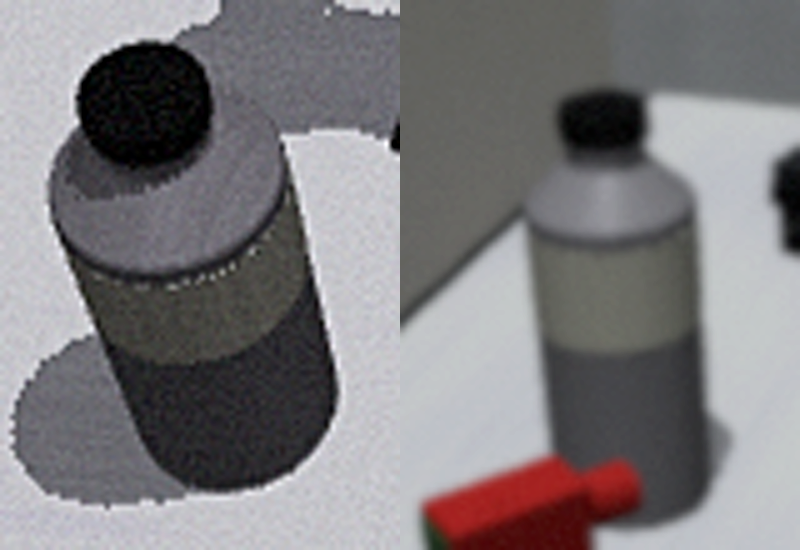

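The wrist view shows the head's axis vertical in the picture (sides at columns 298 and 350) and midway between the fingers (238 and 407). The flagon crops show the band's silhouette centre near scene (229,243) and side (273,146). I'll triangulate both.

Run:
```python
from h import *
import pickle
cs=pickle.load(open('c1.pkl','rb'));c0=pickle.load(open('c0.pkl','rb'))
s,d,w=cs['scene'],cs['side'],cs['wrist']
print('band',tri(ray(s,(228.8,242.8)),ray(d,(273.2,146))))
print('cap',tri(ray(s,(190+145/5,190+100/5)),ray(d,(230+203/5,90+119/5))))
# check by silhouette at band mid: predicted axis pixel
for X in [(.709,-.222,.15)]: print(proj(s,X),proj(d,X))
# head front top edge, two wrist views
w0=c0['wrist']
for a,b in [((494,36),(298,171)),((478,90),(350,171))]: print('head front',tri(ray(w0,a),ray(w,b)))
for a,b in [((390.5,15),(239,119)),((526,31),(263,249)),((374,156),(378,99)),((499,167),(390,234))]: print('mat',tri(ray(w0,a),ray(w,b)))
```

```text
band (array([ 0.71107836, -0.2250591 ,  0.13381643]), [np.float64(0.007285888398653099), np.float64(0.007285888398653215)])
cap (array([ 0.70614337, -0.22505903,  0.23457997]), [np.float64(0.0016813042426949954), np.float64(0.0016813042426949074)])
[[227.29161685 234.95436016]] [[271.11241349 143.09525351]]
head front (array([ 0.53141373, -0.10410866,  0.20583318]), [np.float64(0.008778428754903051), np.float64(0.008778428754903013)])
head front (array([ 0.50030272, -0.10949389,  0.10521712]), [np.float64(0.01745793606374976), np.float64(0.017457936063749832)])
mat (array([ 0.57547561, -0.09734804,  0.2465935 ]), [np.float64(0.02491446591750961), np.float64(0.02491446591750964)])
mat (array([ 0.52945751, -0.09469123,  0.25822167]), [np.float64(0.02091559657790063), np.float64(0.020915596577900663)])
mat (array([ 0.58407281, -0.09044722,  0.3694868 ]), [np.float64(0.043946151163600615), np.float64(0.043946151163600816)])
mat (array([ 0.60614037, -0.08911956,  0.42236045]), [np.float64(0.03775407050376588), np.float64(0.037754070503765995)])
```

Run:
```python
from h import *
import pickle
cs=pickle.load(open('c1.pkl','rb'));c0=pickle.load(open('c0.pkl','rb'))
w=cs['wrist'];w0=c0['wrist']
P=[tri(ray(w0,a),ray(w,b)) for a,b in [((494,36),(350,171)),((478,90),(298,171))]];print('head',P)
M=[tri(ray(w0,a),ray(w,b)) for a,b in [((390.5,15),(378,99)),((526,31),(390,234)),((499,167),(263,249)),((374,156),(239,119))]];print('mat',M)
print('mat c',np.mean([m[0] for m in M],0))
a,b=P[0][0],P[1][0]; m=(a+b)/2; L=atz(w,(298,171),.143);R_=atz(w,(350,171),.143);print(L,R_)
L2=atz(w,(297,262),.143);R2=atz(w,(349,262),.143);ax=(L+R_-L2-R2)/2;print('yaw',np.arctan2(ax[1],ax[0]), 'front mid',(L+R_)/2)
```

```text
head [(array([ 0.50875404, -0.12449986,  0.14426746]), [np.float64(0.000595355658753922), np.float64(0.0005953556587539113)]), (array([ 0.51605621, -0.09002936,  0.14299572]), [np.float64(0.0011529872072594918), np.float64(0.0011529872072595293)])]
mat [(array([ 0.5523419 , -0.17547552,  0.00181041]), [np.float64(0.00037293403770057373), np.float64(0.00037293403770057243)]), (array([ 0.39966679, -0.16364743, -0.00660179]), [np.float64(0.000838428870151056), np.float64(0.0008384288701511244)]), (array([ 0.41941681, -0.01540242,  0.00627181]), [np.float64(0.00043666868609880605), np.float64(0.0004366686860987904)]), (array([ 0.56518086, -0.02812685,  0.00346895]), [np.float64(0.0006947942629372611), np.float64(0.0006947942629372637)])]
mat c [ 0.48415159 -0.09566306  0.00123735]
[ 0.5166648  -0.09102699  0.143     ] [ 0.50884032 -0.12507207  0.143     ]
yaw -0.23562906902471012 front mid [ 0.51275256 -0.10804953  0.143     ]
```

Heights agree with the text: head top at 0.1435 and mat near 0.005. I'll descend 100 mm and grip.

Request:
servo_tool:
  moves:
    - [0, 0, 0, 0, 0, -30, -1]
    - [0, 0, 0, -1, -1, -60, -1]
    - [0, 0, 0, -1, -1, -80, -1]
    - [0, 0, 0, -1, -1, -95, -1]
    - [0, 0, 0, -1, -1, -101, -1]
    - [0, 0, 0, -1, -1, -101, -1]
    - [0, 0, 0, -1, -1, -101, 1]
    - [0, 0, 0, -1, -1, -101, 1]
    - [0, 0, 0, -1, -1, -101, 1]
    - [0, 0, 0, -1, -1, -101, 1]
    - [0, 0, 0, -1, -1, -101, 1]
    - [0, 0, 0, -1, -1, -101, 1]
    - [0, 0, 0, -1, -1, -101, 1]
    - [0, 0, 0, -1, -1, -101, 1]
  force: 25

```text
time_s: 3.42
position: [0.479, -0.0999, 0.2837]
tool_rot: [-0.0, 0.994, -0.112, -0.0]
contact_force: [0.8, 1.3, -0.1]
opening: 0.0382
grip_force: 24.8
```

Gripped at a 38 mm opening. I'll lift 30 mm, turn -0.27 rad and advance towards the flagon at (0.708, -0.224).

Request:
servo_tool:
  moves:
    - [0, 0, 0, 0, 0, 5, 1]
    - [0, 0, 0, 0, 0, 15, 1]
    - [0, 0, 0, 0, 0, 25, 1]
    - [0, 0, 0, 0, 0, 30, 1]
    - [0, 0, -0.03, 5, -3, 30, 1]
    - [0, 0, -0.09, 15, -9, 30, 1]
    - [0, 0, -0.15, 30, -16, 30, 1]
    - [0, 0, -0.21, 45, -24, 30, 1]
    - [0, 0, -0.25, 55, -29, 30, 1]
    - [0, 0, -0.27, 60, -32, 30, 1]
    - [0, 0, -0.27, 60, -32, 30, 1]
    - [0, 0, -0.27, 60, -32, 30, 1]
    - [0, 0, -0.27, 60, -32, 30, 1]
    - [0, 0, -0.27, 60, -32, 30, 1]

```text
time_s: 5.18
position: [0.5388, -0.1318, 0.3139]
tool_rot: [-0.0, 0.97, -0.245, 0.0]
contact_force: [-0.5, 0.3, -3.9]
opening: 0.0381
grip_force: 24.8
```

Run:
```python
from h import *
import pickle
cs={n:cam(n) for n in('wrist','scene','side')}
pickle.dump(cs,open('c2.pkl','wb'))
r=observe();p=r['position'];print(p,r['tool_rot'],r['opening'])
q=r['tool_rot'];print('tool yaw', 2*np.arctan2(q[2],q[1]))
yaw=2*np.arctan2(q[2],q[1]);u=np.array([np.cos(yaw),np.sin(yaw)])
cv2.imwrite('pics/wrist2.png',cs['wrist'][0])
ims=[]
for n,(x,y) in (('scene',(180,150)),('side',(230,90))):
    o=cs[n][0].copy()
    o=cv2.resize(o[y:y+150,x:x+133],None,fx=3,fy=3,interpolation=cv2.INTER_CUBIC)
    B=np.array([.708,-.224])
    for z in (0,.12,.18):
        th=np.linspace(0,2*np.pi,60)
        c=np.c_[B[0]+.048*np.cos(th),B[1]+.048*np.sin(th),z+0*th]
        cv2.polylines(o,[((proj(cs[n],c)-[x,y])*3).astype(int)],True,(0,0,255),1)
    L=[[*(p[:2]+u*a),.15] for a in (.064,.192)]
    cv2.polylines(o,[((proj(cs[n],L)-[x,y])*3).astype(int)],False,(0,255,0),1)
    ims.append(o)
cv2.imwrite('pics/aim.png',cv2.convertScaleAbs(np.hstack(ims),alpha=1.4))
```

```text
[ 0.53890907 -0.13189267  0.31382405] [-2.37129108e-05  9.69568577e-01 -2.44819878e-01  4.12315573e-05] 0.03795437512885134
tool yaw -0.49466782629567385
```

View pics/aim.png

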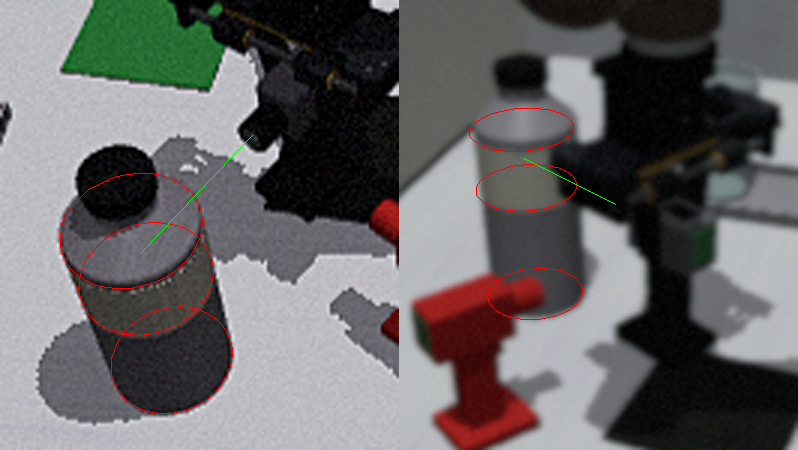

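View pics/wrist2.png

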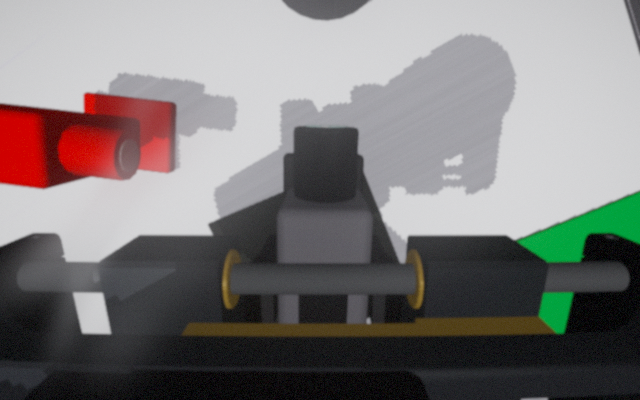

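The flagon model at (0.708, -0.224) fits both views. The line of sight starts at the nose tip and ends on the band's axis. In the wrist view the nose and the flagon's bottom share column 326. I'll hold still for 2.5 s.

Request:
servo_tool:
  moves:
    - [0, 0, 0, 0, 0, 0, 1]
    - [0, 0, 0, 0, 0, 0, 1]
    - [0, 0, 0, 0, 0, 0, 1]
    - [0, 0, 0, 0, 0, 0, 1]
    - [0, 0, 0, 0, 0, 0, 1]
    - [0, 0, 0, 0, 0, 0, 1]
    - [0, 0, 0, 0, 0, 0, 1]
    - [0, 0, 0, 0, 0, 0, 1]
    - [0, 0, 0, 0, 0, 0, 1]
    - [0, 0, 0, 0, 0, 0, 1]
    - [0, 0, 0, 0, 0, 0, 1]
    - [0, 0, 0, 0, 0, 0, 1]
    - [0, 0, 0, 0, 0, 0, 1]
    - [0, 0, 0, 0, 0, 0, 1]
    - [0, 0, 0, 0, 0, 0, 1]
    - [0, 0, 0, 0, 0, 0, 1]
    - [0, 0, 0, 0, 0, 0, 1]
    - [0, 0, 0, 0, 0, 0, 1]
    - [0, 0, 0, 0, 0, 0, 1]
    - [0, 0, 0, 0, 0, 0, 1]

```text
time_s: 7.82
position: [0.539, -0.132, 0.3138]
tool_rot: [-0.0, 0.97, -0.245, 0.0]
contact_force: [0.3, -0.5, -4.2]
opening: 0.0381
grip_force: 24.8
```

Request:
servo_tool:
  moves:
    - [0, 0, 0.02, -5, 3, 0, 1]
    - [0, 0, 0.08, -15, 9, 0, 1]
    - [0, 0, 0.15, -30, 17, 0, 1]
    - [0, 0, 0.21, -45, 26, 0, 1]
    - [0, 0, 0.25, -54, 33, 0, 1]
    - [0, 0, 0.27, -58, 36, 0, 1]
    - [0, 0, 0.27, -58, 36, 0, 1]
    - [0, 0, 0.27, -58, 36, -10, 1]
    - [0, 0, 0.27, -58, 36, -18, 1]
    - [0, 0, 0.27, -58, 36, -23, 1]
    - [0, 0, 0.27, -58, 36, -25, 1]
    - [0, 0, 0.27, -58, 36, -27, 1]
    - [0, 0, 0.27, -58, 36, -28, 1]
    - [0, 0, 0.27, -58, 36, -29, 1]
    - [0, 0, 0.27, -58, 36, -29, 1]
    - [0, 0, 0.27, -58, 36, -29, 1]

```text
time_s: 9.82
position: [0.481, -0.096, 0.2849]
tool_rot: [-0.0, 0.994, -0.112, 0.0]
contact_force: [0.4, -1.0, -2.9]
opening: 0.038
grip_force: 24.8
```

Request:
servo_tool:
  moves:
    - [0, 0, 0, 0, 0, -0.5, 1]
    - [0, 0, 0, 0, 0, -1, 1]
    - [0, 0, 0, 0, 0, -1.3, 1]
    - [0, 0, 0, 0, 0, -1.3, 1]
    - [0, 0, 0, 0, 0, -1.3, 1]

```text
time_s: 10.45
position: [0.481, -0.096, 0.2837]
tool_rot: [0.0, 0.994, -0.112, 0.0]
contact_force: [-1.6, 1.4, 0.0]
opening: 0.0377
grip_force: 24.8
```

The load has gone from -4 N to 0, so the foot is on the mat. I'll release and rise.

Request:
servo_tool:
  moves:
    - [0, 0, 0, 0, 0, 0, 0.0]
    - [0, 0, 0, 0, 0, 0, -0.5]
    - [0, 0, 0, 0, 0, 0, -1]
    - [0, 0, 0, 0, 0, 0, -1]
    - [0, 0, 0, 0, 0, 0, -1]
    - [0, 0, 0, 0, 0, 0, -1]
    - [0, 0, 0, 0, 0, 0, -1]
    - [0, 0, 0, 0, 0, 10, -1]
    - [0, 0, 0, 0, 0, 30, -1]
    - [0, 0, 0, 0, 0, 60, -1]
    - [0, 0, 0, 0, 0, 100, -1]
    - [0, 0, 0, 0, 0, 120, -1]
    - [0, 0, 0, 0, 0, 120, -1]
    - [0, 0, 0, 0, 0, 120, -1]

```text
time_s: 12.2
position: [0.4805, -0.096, 0.4026]
tool_rot: [-0.0, 0.994, -0.112, -0.001]
contact_force: [0.7, -0.1, -0.1]
opening: 0.0872
grip_force: 0.0
```

Run:
```python
from h import *
o=np.vstack([cv2.resize(cam('wrist')[0],(480,300)),cv2.resize(cam('side')[0],(480,300))])
cv2.imwrite('pics/end.png',o)
```

```text
(no output)
```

View pics/end.png

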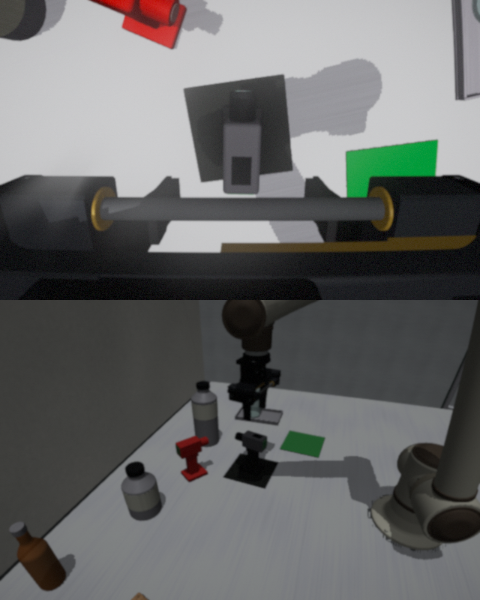

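The thermometer stands on the black mat (wrist view 241,140; side view 252,460) with the gripper clear above it. Both flagons stand where they were.

```bash
python3 -c "
from plant import ctrl
print(ctrl.job_done())"
```

```text
the job is handed in; nothing more can be done
None
```

I aimed the thermometer at the middle of the tall flagon's band from about 8 cm, held it still for 2.5 s, set it back upright on its mat and let go; neither flagon was touched, and I handed the job in at about 12 s (no verdict was returned).

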